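# Seat a mixing liner in its cup holder

### The arm

A 6-joint arm with a two-finger parallel gripper is mounted at the origin on a cart in front of the work surface, level with it; the furniture and walls round the work are solid. World frame = base frame: x ahead of the robot, y to its left, z up, the work surface at z = 0. Lengths are in m, angles in degrees, forces in N, time in s.
With the tool pointing down it reaches from about 0.4 to 0.825 m from the base axis. Payload 7 kg.
Tool frame: the origin (TCP) lies on the centre line of the jaws, within the pads' length; the fingertips stand 14 mm ahead of it and the grasp point (between the pads) lies 5 mm behind it; z points along the fingers, y is the line along which they close (so a half turn about z gives the same grasp; the last joint's range is limited). The gripper opens to 88 mm and grips with 3 to 60 N. Pads are 19 mm wide; open, the fingers measure 130 mm over their backs; the gripper's body (78 mm by 193 mm) begins 47 mm behind the grasp point.
Start: joints at [92.939, 20.546, 0.682, 0, -70.136, -16.507], TCP at [0.158, 0.656, 0.241] pointing down, gripper open.
Joint ranges: [-176.03, 176.03], [-82.01, 121.73], [-58.28, 71.71], [-173.87, 95.51], [-174.79, -0.11], [-173.66, 173.66]. Speed limits (degrees/s): [136.94, 136.94, 172.46, 180, 180, 180].

### API

Orientations are given as [roll, pitch, yaw] about the fixed x, y, z axes, in that order (R = Rz(yaw) Ry(pitch) Rx(roll)).
In Python, from plant import r gives the robot as it stands.
- The arm moves only by the tool send_rows, never from a script. Its argument "steps" is a list of rows, each an object with "dp": the shift along the tool's x, y, z in mm, a list of three; "roll": the turn about the tool's z in rad; "jaw": the opening in per cent of the stroke, from 0 (shut) to 100 (fully open). In form: [{"dp": [tx, ty, tz], "roll": roll, "jaw": jaw}, ...]. A call has 1 to 5 rows; each row is the pose to reach, as a shift and turn from the pose commanded when the call began, along the tool's axes at that moment; what a row does not reach only later rows make up. A row lasts 1/8 s, in which the tool goes at most 62.5 mm and 10.7 degrees, less where a joint would pass 70% of its speed; a pose out of reach is approached as far as the arm can. A call with a gripper value outside its range is refused whole. The fingers move at their own pace and stop on an object; "newtons" is the grip in N (left out, the last holds). Time passes only in rows, so rows that repeat a pose let the fingers close. It gives the time, the measured TCP pose, the force, the opening and the grip force at its end, in the units of the state.
- r.get_state(): the state, without advancing time (a new reading comes with each control period).
- r.capture(name): name is "side" or "top"; returns a dict with "image" (400x640x3 uint8, blue, green, red), "K" (3x3 intrinsics, pixels), "rvec" (rotation vector, rad) and "tvec" (3), from world to camera coordinates, as OpenCV has them. Camera axes: x right, y down, z forward; pixel columns grow to the right and rows downward; lengths in m; the calibration is good to about 2 mm. A picture is of the moment at which its call begins. There is no depth.
- r.close_job(): hands the job in; it is judged then, once.
The state is a dict: "time_s": time; "joints": joint angles; "qd": joint speeds; "joint_torque": joint torques, N m; "tcp_pos": TCP position; "eef_rot": TCP orientation; "contact_force": force on the tool from outside, world axes, zero at the start; "moment": the same for the moment, N m; "gripper_width": finger opening in m; "gripper_force": force on a finger pad.
Only numpy, scipy, OpenCV 4.12 (cv2) and the standard library are available. Lean on these libraries where they do the work, as an engineer would, in place of code of your own. Each camera call takes 0.05 s, during which the arm holds its last target. There are 200 camera calls.

### The job

Take the green mixing liner and nest it upright in the metal cup holder, then push it down gently until the holder's rim lies on the liner's white band, stop there and let go. Do not push so far that the band disappears into the holder, as the liner would wedge and jam. Leave the orange liner standing where it is.

Things in the scene. Friction and masses are not known exactly. Their poses are not given: they have to be found in the camera images.
- liner_green_center (a point): Centre, 50 mm above the foot, of the green mixing liner: an open tapered plastic cup standing upright (z up), 60 g, 100 mm tall, outside diameter 42 mm at the foot, 55 at 70 mm up, 60 at the rim, wall 3 mm. A white band runs round it 30 to 44 mm above the foot. Grip it across the outside about 70 mm above the foot, so the fingertips stay above the holder's rim when it is nested.
- liner_orange_center (a point): Centre (50 mm above its foot) of an orange liner, the same shape and size as the green one, with the same white band; not wanted now, to be left standing where it is. Orange and green may stand on either side.
- holder_rim (a point): Centre of the holder's mouth, at rim height, 75 mm above the worktop; z up. Tapered metal cup, fixed, round foot 92 mm wide; mouth 56 mm inside, 64 outside, 48 inside at the bottom. A black rubber grip ring inside stops a liner's foot 22 to 26 mm below the rim; a push moves both down. Seated: foot 30 to 44 (best 37) mm below the rim, so liner centre 6 to 20 (best 13) mm above the rim.
- grip_ring (a joint): How far the black rubber grip ring in the holder is pushed down, in m: 0 is 22 mm below the rim, 0 to 0.004 at the start, liner well seated at about 0.015; at 0.022 the band's top edge reaches the rim; 0.030 is fully jammed. It takes 4 to 8 N to move and stays where it is pushed.
Not all that is in view belongs to the job. Of the things that look like the part that bears liner_green_center, the largest one is meant.

How it is judged:
By the outcome, as a careful person would: the job done as asked, in the order asked, and still so for the second after the job is handed in, with the robot touching nothing.
It also fails if it takes over 35 s, if anything falls off the work surface, if the arm or the gripper's body presses on something with over 40 N, if the wrist force passes 120 N, or if a joint passes its speed limit or range.

## Working session

There is one attempt and no reset: what is moved stays moved. The work goes in short steps, Python scripts to look and compute and a tool call to move; the robot and the scene stay as the last step left them, time stands still between calls to the robot, and variables do not carry over. Pictures are saved under pics/ and viewed, at most 10 in all, crops included, and the job is handed in when it is done.

Besides the shell and the picture viewer there is one more tool, called after "Request:" by a JSON object that holds its "method" and its "body". send_rows: Moves the arm, as the interface text tells. Its arguments: {"type":"object","properties":{"steps":{"type":"array","items":{"type":"object","properties":{"dp":{"type":"array","items":{"type":"number"}},"roll":{"type":"number"},"jaw":{"type":"number"}}}},"newtons":{"type":"number"}},"required":["steps"]}

```bash
mkdir -p pics; ls
cat > h.py <<'E'
from plant import r
import cv2, numpy as np
def cap(n):
    c=r.capture(n); c["R"]=cv2.Rodrigues(np.array(c["rvec"],float))[0]; c["t"]=np.array(c["tvec"],float).ravel(); return c
def ray(c,u,v):
    d=c["R"].T@np.linalg.solve(c["K"],[u,v,1.]); return -c["R"].T@c["t"], d
def onz(c,u,v,z):
    o,d=ray(c,u,v); return o+d*(z-o[2])/d[2]
def proj(c,p):
    q=c["K"]@(c["R"]@np.array(p)+c["t"]); return q[:2]/q[2]
E
python3 - <<'E'
from h import *
for n in("side","top"):
    c=cap(n); cv2.imwrite(f"pics/{n}0.png",c["image"]); print(n,ray(c,320,200))
print(r.get_state())
E
```

```text
pics
side (array([ 0.52189148, -1.11540271,  0.58622023]), array([-0.01377951,  0.91818678, -0.39630921]))
top (array([0.38605235, 0.02720064, 1.16100568]), array([ 0.09220917, -0.0105551 , -0.99583387]))
{'time_s': 0.1, 'joints': array([ 9.29379712e+01,  2.05886956e+01,  6.38718641e-01, -1.55136213e-02,
       -7.01342852e+01, -1.65060384e+01]), 'qd': array([-0.00953364,  0.01693208,  0.09344464,  0.14370248,  0.09182867,
       -0.02993995]), 'joint_torque': array([-2.18718931e-03, -5.84167564e+01,  2.93749917e+01,  7.01550141e+00,
        1.01355326e-02, -5.56692817e-05]), 'tcp_pos': array([0.15830455, 0.65575929, 0.23970562]), 'eef_rot': array([ 1.79915066e+02, -9.95873358e-03, -1.35733423e+01]), 'contact_force': array([-0.53338433,  0.69966065, -0.1803656 ]), 'moment': array([ 0.01524724,  0.01817176, -0.01814531]), 'gripper_force': 0.0, 'gripper_width': 0.08761427647213407}
```

View pics/side0.png

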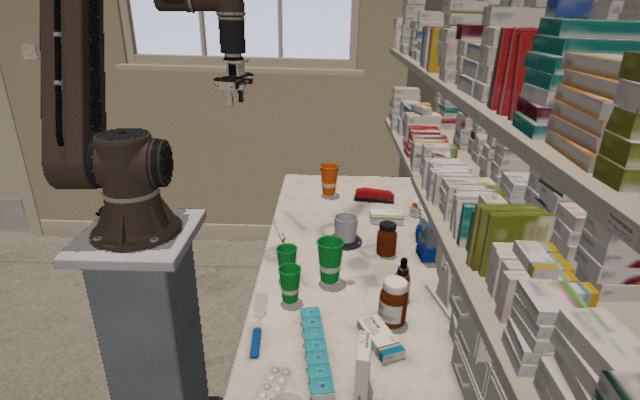

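View pics/top0.png

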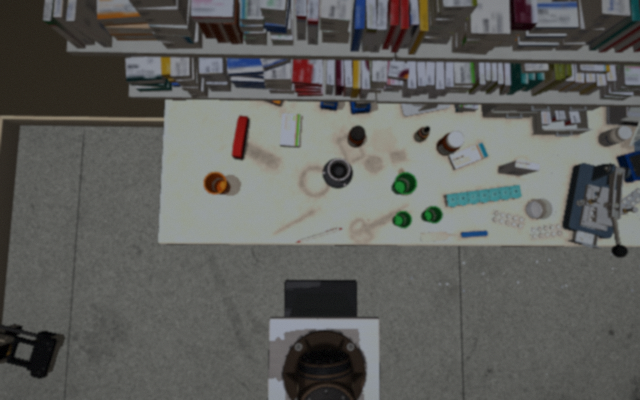

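The side view shows the large green liner at (330,260), with small green cups at (287,258) and (290,284), the orange liner at (330,180) and the holder at (346,230). In the top view the green candidates are (404,183) large, (401,219) small and (431,214) small, with the holder at (338,172) and orange at (216,183). I choose the large one: side (330,260), top (404,183).

```bash
cat > m.py <<'E'
from h import *
def greens(c):
    h=cv2.cvtColor(c["image"],cv2.COLOR_BGR2HSV)
    m=cv2.inRange(h,(50,120,30),(80,255,255))
    m=cv2.morphologyEx(m,cv2.MORPH_CLOSE,np.ones((17,3) if 0 else (9,9),np.uint8))
    n,_,s,ce=cv2.connectedComponentsWithStats(m)
    return [(s[i].tolist(),ce[i].round(1).tolist()) for i in range(1,n) if s[i][4]>100]
E
python3 - <<'E'
from m import *
t=cap("top"); s=cap("side")
for c in(t,s): print(greens(c))
for nm,c in(("t",t),("s",s)): cv2.imwrite(f"pics/_{nm}.png",c["image"])
a=cv2.resize(t["image"][140:240,300:460],None,fx=5,fy=5,interpolation=cv2.INTER_CUBIC)[:, :800]
b=cv2.resize(s["image"][200:310,260:380],None,fx=5,fy=5,interpolation=cv2.INTER_CUBIC)
cv2.imwrite("pics/topc.png",a);cv2.imwrite("pics/sidec.png",b)
for z in(0,.1): print(z,onz(t,404,183,z))
print("holder",onz(t,338,172,.075))
E
```

```text
[([394, 173, 22, 21, 366], [404.6, 183.2]), ([423, 207, 19, 15, 214], [432.4, 214.3]), ([394, 212, 17, 15, 202], [402.2, 219.0])]
[([317, 236, 27, 48, 957], [329.8, 257.3]), ([277, 244, 24, 60, 1009], [288.4, 271.7])]
0 [ 0.54708114 -0.23850766  0.        ]
0.1 [ 0.53321137 -0.21562161  0.1       ]
holder [ 0.56637313 -0.03457949  0.075     ]
```

View pics/topc.png

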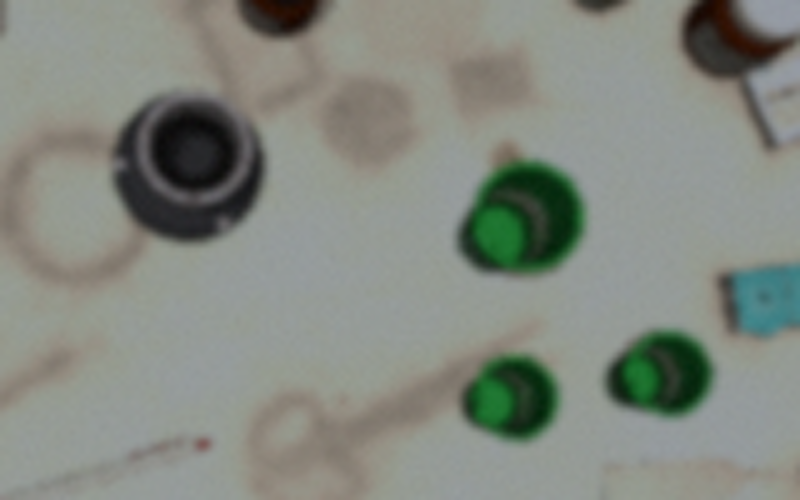

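View pics/sidec.png

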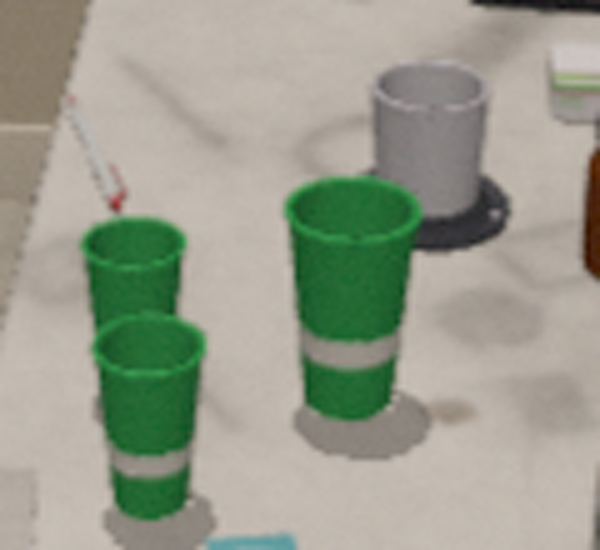

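The close crops confirm the choice. The large liner is a banded cup with its rim centre at top px (405.1,182.9) and side px (330.1,241.5). The holder's rim centre is at top (338.5,169.3) and side (345.7,216.9).

```bash
cat >> h.py <<'E'
def tri(a,pa,b,pb):
    (o1,d1),(o2,d2)=ray(a,*pa),ray(b,*pb)
    d1/=np.linalg.norm(d1);d2/=np.linalg.norm(d2)
    k=np.linalg.lstsq(np.c_[d1,-d2],o2-o1,rcond=None)[0]
    p,q=o1+k[0]*d1,o2+k[1]*d2
    return (p+q)/2,np.linalg.norm(p-q)
E
python3 - <<'E'
from h import *
t=cap("top"); s=cap("side")
for n,z,pt,ps in(("liner",.1,(405.1,182.9),(330.1,241.5)),("hold",.075,(338.5,169.3),(345.7,216.9)),):
    print(n,onz(t,*pt,z),onz(s,*ps,z),tri(t,pt,s,ps))
# rim apparent diameters
print(np.linalg.norm(onz(t,394.,183,.1)-onz(t,416,183,.1)))
for n,(u,v) in dict(g1=(402.2,219),g2=(432.4,214.3),orange=(216,183),brown=(450,142),dk=(357,136)).items(): print(n,onz(t,u,v,.08))
# liner foot in side: band centre
print("band c",onz(s,329.7,270,.037),"shelf edge z?",[onz(t,300,90,z) for z in(.3,.5,.8)])
E
```

```text
liner [ 0.53351663 -0.2186786   0.1       ] [ 0.532947   -0.22249893  0.1       ] (array([ 0.53337364, -0.21910351,  0.09821132]), np.float64(0.0007770044899123923))
hold [ 0.57410427 -0.0359781   0.075     ] [ 0.57443527 -0.03924125  0.075     ] (array([ 0.57448144, -0.03606461,  0.0734706 ]), np.float64(0.00022149660590068142))
0.06105594626579922
g1 [ 0.43476867 -0.21356512  0.08      ]
g2 [ 0.44844576 -0.29856005  0.08      ]
orange [0.53139373 0.30526939 0.08      ]
brown [ 0.6551428  -0.35394328  0.08      ]
dk [ 0.66953317 -0.08812204  0.08      ]
band c [ 0.53374994 -0.24110843  0.037     ] shelf edge z? [array([0.71765497, 0.06546027, 0.3       ]), array([0.64062815, 0.05657307, 0.5       ]), array([0.52508793, 0.04324228, 0.8       ])]
```

The liner is at (0.533,-0.220) and the holder at (0.574,-0.037). The triangulated heights of 98 and 73 mm are close to the nominal 100 and 75, and the measured rim diameter is 61 mm. I'm starting the move now, staying well clear of the base and turning the yaw to 0.

Request:
{"method": "send_rows", "body": {"steps": [{"dp":[48,39,0],"roll":-0.047,"jaw":100},{"dp":[96,79,0],"roll":-0.095,"jaw":100},{"dp":[144,119,0],"roll":-0.142,"jaw":100},{"dp":[192,158,0],"roll":-0.19,"jaw":100},{"dp":[240,198,0],"roll":-0.237,"jaw":100}], "newtons": 10}}

```text
time_s: 0.92
tcp_pos: [0.3461, 0.4057, 0.2409]
eef_rot: [-180.0, -0.0, 0.1]
contact_force: [0.7, 0.5, -0.0]
gripper_width: 0.0878
gripper_force: 0.0
```

Request:
{"method": "send_rows", "body": {"steps": [{"dp":[31,41,0],"roll":0,"jaw":100},{"dp":[62,82,0],"roll":0,"jaw":100},{"dp":[93,123,0],"roll":0,"jaw":100},{"dp":[124,164,0],"roll":0,"jaw":100},{"dp":[155,205,0],"roll":0,"jaw":100}]}}

```text
time_s: 1.55
tcp_pos: [0.5011, 0.201, 0.2408]
eef_rot: [-180.0, -0.0, 0.0]
contact_force: [-0.0, 0.8, 0.3]
gripper_width: 0.0878
gripper_force: 0.0
```

Request:
{"method": "send_rows", "body": {"steps": [{"dp":[6,60,0],"roll":0,"jaw":100},{"dp":[10,120,0],"roll":0,"jaw":100},{"dp":[15,180,0],"roll":0,"jaw":100},{"dp":[20,240,0],"roll":0,"jaw":100},{"dp":[25,300,0],"roll":0,"jaw":100}]}}

```text
time_s: 2.17
tcp_pos: [0.5253, -0.0995, 0.2409]
eef_rot: [-180.0, -0.1, 0.0]
contact_force: [0.7, 0.8, 0.5]
gripper_width: 0.0875
gripper_force: 0.0
```

Request:
{"method": "send_rows", "body": {"steps": [{"dp":[5,60,0],"roll":0,"jaw":100},{"dp":[8,121,0],"roll":0,"jaw":100},{"dp":[8,121,0],"roll":0,"jaw":100}]}}

```text
time_s: 2.55
tcp_pos: [0.5327, -0.2224, 0.24]
eef_rot: [180.0, 0.1, -0.3]
contact_force: [0.5, 1.0, -0.3]
gripper_width: 0.0879
gripper_force: 0.0
```

Request:
{"method": "send_rows", "body": {"steps": [{"dp":[0,-1,45],"roll":0,"jaw":100},{"dp":[0,-1,90],"roll":0,"jaw":100},{"dp":[0,-1,125],"roll":0,"jaw":100},{"dp":[0,-1,155],"roll":0,"jaw":100},{"dp":[0,-1,175],"roll":0,"jaw":100}]}}

```text
time_s: 3.18
tcp_pos: [0.5328, -0.2167, 0.0642]
eef_rot: [-180.0, 0.1, 0.0]
contact_force: [0.6, -0.3, 0.4]
gripper_width: 0.088
gripper_force: 0.0
```

Run:
```python
from h import *
s=cap("side"); t=cap("top"); st=r.get_state(); print(st["tcp_pos"],st["contact_force"])
a=cv2.resize(s["image"][190:310,260:400],None,fx=4,fy=4,interpolation=cv2.INTER_CUBIC)
cv2.imwrite("pics/pre.png",a)
```

```text
[ 0.53181003 -0.21663105  0.06341452] [-0.70653883 -0.58032257  0.49041   ]
```

View pics/pre.png

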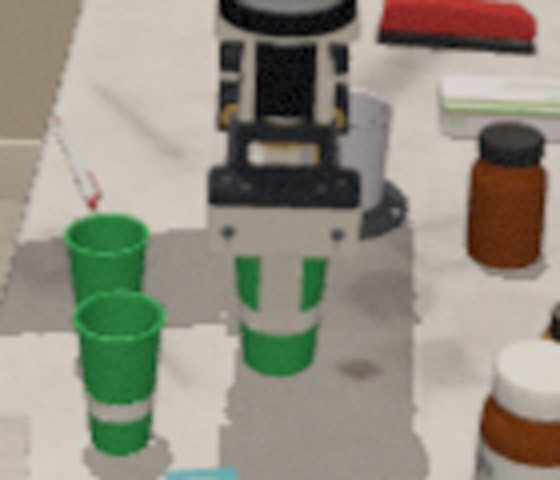

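The fingers straddle the large liner: finger at crop column 282, liner at 281. Closing.

Request:
{"method": "send_rows", "body": {"steps": [{"dp":[0,0,0],"roll":0,"jaw":60},{"dp":[0,0,0],"roll":0,"jaw":50},{"dp":[0,0,0],"roll":0,"jaw":50},{"dp":[0,0,0],"roll":0,"jaw":50},{"dp":[0,0,0],"roll":0,"jaw":50}], "newtons": 25}}

```text
time_s: 3.9
tcp_pos: [0.5339, -0.2178, 0.0663]
eef_rot: [180.0, -0.1, 0.0]
contact_force: [-0.7, 0.2, 5.4]
gripper_width: 0.0583
gripper_force: 24.6
```

Request:
{"method": "send_rows", "body": {"steps": [{"dp":[0,0,-15],"roll":0,"jaw":50},{"dp":[0,0,-45],"roll":0,"jaw":50},{"dp":[0,0,-85],"roll":0,"jaw":50},{"dp":[0,0,-115],"roll":0,"jaw":50},{"dp":[0,0,-115],"roll":0,"jaw":50}]}}

```text
time_s: 4.53
tcp_pos: [0.5347, -0.2178, 0.184]
eef_rot: [180.0, -0.3, 0.0]
contact_force: [0.4, -0.4, -1.7]
gripper_width: 0.0578
gripper_force: 24.9
```

Request:
{"method": "send_rows", "body": {"steps": [{"dp":[8,-35,0],"roll":0,"jaw":50},{"dp":[18,-85,0],"roll":0,"jaw":50},{"dp":[30,-135,0],"roll":0,"jaw":50},{"dp":[41,-170,0],"roll":0,"jaw":50},{"dp":[41,-181,0],"roll":0,"jaw":50}]}}

```text
time_s: 5.15
tcp_pos: [0.5742, -0.0347, 0.1798]
eef_rot: [180.0, 0.1, 0.1]
contact_force: [-0.6, -0.3, 0.2]
gripper_width: 0.0584
gripper_force: 24.9
```

Run:
```python
from h import *
from m import greens
s=cap("side"); t=cap("top"); st=r.get_state(); print(st["tcp_pos"],st["eef_rot"],st["contact_force"],st["gripper_width"],st["gripper_force"])
print(greens(s))
a=cv2.resize(s["image"][150:270,290:400],None,fx=5,fy=5,interpolation=cv2.INTER_CUBIC)
cv2.imwrite("pics/over.png",a)
```

```text
[ 0.57368581 -0.03578609  0.17995039] [1.79996259e+02 8.70450045e-02 8.93845720e-02] [ 0.19705458 -0.18187447 -0.7725395 ] 0.05770399142542194 24.916593594825827
[([337, 173, 21, 33, 322], [345.8, 190.5]), ([276, 244, 25, 60, 1014], [288.3, 271.5])]
```

View pics/over.png

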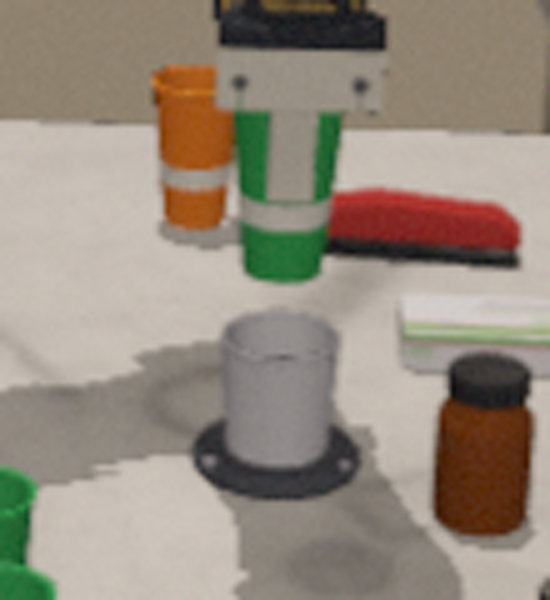

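The green liner is held upright over the holder: foot centre at crop column 282.5, holder rim centre at 281, under 1 mm apart in x. Next I'll check the foot height relative to the TCP.

Run:
```python
from h import *
s=cap("side"); st=r.get_state(); p=st["tcp_pos"]; print(p)
def zat(u,v,y):
    o,d=ray(s,u,v); return o+d*(y-o[1])/d[1]
px=lambda x,y:((x+.5)/5-.5+290,(y+.5)/5-.5+150)
cy=p[1]
for n,q,rad in(("foot",(282,281),.021),("band bot",(285,231),.0238),("band top",(285,208),.0251)):
    print(n,zat(*px(*q),cy-rad))
# same measure for the holder rim front (outer) edge and its foot
print("rimfront",zat(*px(281,362),-.037-.032))
```

```text
[ 0.57364298 -0.03662818  0.18008397]
foot [ 0.57303808 -0.05762818  0.11527634]
band bot [ 0.57329868 -0.06042818  0.14431513]
band top [ 0.57271914 -0.06172818  0.15743189]
rimfront [ 0.57382615 -0.069       0.0745896 ]
```

Request:
{"method": "send_rows", "body": {"steps": [{"dp":[0,0,15],"roll":0,"jaw":50},{"dp":[0,0,30],"roll":0,"jaw":50},{"dp":[0,1,40],"roll":0,"jaw":50},{"dp":[0,1,46],"roll":0,"jaw":50},{"dp":[0,1,50],"roll":0,"jaw":50}]}}

```text
time_s: 5.92
tcp_pos: [0.5743, -0.0378, 0.1301]
eef_rot: [180.0, 0.0, 0.0]
contact_force: [0.1, -0.4, -0.6]
gripper_width: 0.0582
gripper_force: 24.9
```

The foot is 65 mm below the TCP, so the seated target (foot z 0.038) is TCP z ≈ 0.1035. Contact is expected at 0.1185 to 0.1145.

Request:
{"method": "send_rows", "body": {"steps": [{"dp":[0,0,4],"roll":0,"jaw":50},{"dp":[0,0,8],"roll":0,"jaw":50},{"dp":[0,0,11],"roll":0,"jaw":50},{"dp":[0,0,13],"roll":0,"jaw":50},{"dp":[0,0,15],"roll":0,"jaw":50}]}}

```text
time_s: 6.55
tcp_pos: [0.5748, -0.0375, 0.1161]
eef_rot: [-180.0, -0.1, 0.0]
contact_force: [0.1, -0.1, 3.6]
gripper_width: 0.058
gripper_force: 24.7
```

Request:
{"method": "send_rows", "body": {"steps": [{"dp":[0,0,1],"roll":0,"jaw":50},{"dp":[0,0,2],"roll":0,"jaw":50},{"dp":[0,0,3],"roll":0,"jaw":50},{"dp":[0,0,4],"roll":0,"jaw":50},{"dp":[0,0,4],"roll":0,"jaw":50}]}}

```text
time_s: 7.18
tcp_pos: [0.5745, -0.0375, 0.1117]
eef_rot: [-180.0, -0.0, 0.0]
contact_force: [-0.6, 0.6, 4.5]
gripper_width: 0.0582
gripper_force: 24.7
```

The ring is moving at about 4.5 N. Going 7 mm further, then looking.

Request:
{"method": "send_rows", "body": {"steps": [{"dp":[0,0,2],"roll":0,"jaw":50},{"dp":[0,0,4],"roll":0,"jaw":50},{"dp":[0,0,6],"roll":0,"jaw":50},{"dp":[0,0,7],"roll":0,"jaw":50},{"dp":[0,0,7],"roll":0,"jaw":50}]}}

```text
time_s: 7.8
tcp_pos: [0.5748, -0.0373, 0.1048]
eef_rot: [-180.0, -0.1, 0.0]
contact_force: [1.2, 1.6, 4.7]
gripper_width: 0.0581
gripper_force: 24.6
```

Run:
```python
from h import *
s=cap("side"); st=r.get_state(); print(st["tcp_pos"],st["contact_force"],st["gripper_width"])
a=cv2.resize(s["image"][170:260,310:390],None,fx=6,fy=6,interpolation=cv2.INTER_CUBIC)
cv2.imwrite("pics/seat.png",a)
```

```text
[ 0.57479918 -0.03728376  0.10482816] [0.75725507 1.21752725 5.72607017] 0.058102838601958265
```

View pics/seat.png

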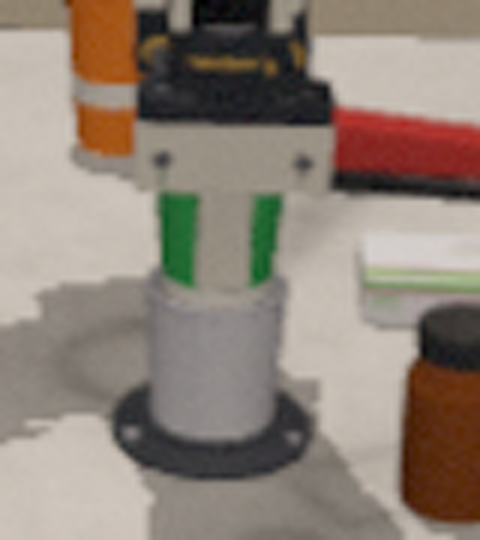

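The liner is nested upright, and a strip of the white band shows between the green (crop row ~287) and the holder rim (~303). Checking its height.

Run:
```python
from h import *
s=cap("side")
im=s["image"]; 
for u in (338,339,353,354,355): print(u,[tuple(int(k) for k in im[v,u]) for v in range(214,224)])
def zat(v,u,y):
    o,d=ray(s,u,v); return (o+d*(y-o[1])/d[1])[2]
for v in(217,217.5,218): print(v,zat(v,354,-.0373-.0215))
```

```text
338 [(47, 98, 30), (45, 99, 32), (86, 116, 88), (113, 126, 127), (125, 132, 140), (120, 128, 133), (141, 140, 146), (125, 123, 127), (123, 124, 128), (127, 130, 134)]
339 [(50, 101, 34), (51, 104, 39), (63, 111, 53), (112, 129, 121), (128, 137, 142), (130, 139, 145), (141, 141, 147), (133, 131, 136), (124, 124, 130), (127, 127, 133)]
353 [(46, 101, 33), (45, 95, 24), (43, 94, 24), (100, 121, 106), (124, 133, 138), (127, 137, 143), (116, 118, 126), (125, 122, 130), (125, 124, 131), (128, 128, 135)]
354 [(44, 93, 29), (43, 92, 27), (76, 105, 75), (111, 121, 122), (118, 123, 130), (117, 124, 130), (127, 130, 136), (125, 124, 129), (128, 128, 133), (127, 128, 132)]
355 [(96, 116, 102), (98, 113, 101), (101, 110, 106), (110, 114, 118), (113, 116, 120), (120, 120, 125), (126, 125, 132), (114, 112, 118), (120, 121, 125), (122, 123, 129)]
217 0.08459947085835906
217.5 0.08316534217426808
218 0.08172981399707124
```

The foot is about 34 to 36 mm below the rim (best is 37). I'll push 2 mm more, then release.

Request:
{"method": "send_rows", "body": {"steps": [{"dp":[0,0,1],"roll":0,"jaw":50},{"dp":[0,0,2],"roll":0,"jaw":50},{"dp":[0,0,2],"roll":0,"jaw":50}]}}

```text
time_s: 8.28
tcp_pos: [0.575, -0.0372, 0.103]
eef_rot: [-180.0, -0.1, 0.0]
contact_force: [0.4, 2.5, 5.8]
gripper_width: 0.058
gripper_force: 24.6
```

Request:
{"method": "send_rows", "body": {"steps": [{"dp":[0,0,0],"roll":0,"jaw":75},{"dp":[0,0,0],"roll":0,"jaw":100},{"dp":[0,0,0],"roll":0,"jaw":100},{"dp":[0,0,0],"roll":0,"jaw":100},{"dp":[0,0,0],"roll":0,"jaw":100}]}}

```text
time_s: 8.9
tcp_pos: [0.5742, -0.0376, 0.1024]
eef_rot: [180.0, 0.0, 0.0]
contact_force: [0.2, -0.6, -0.1]
gripper_width: 0.0875
gripper_force: 0.0
```

Request:
{"method": "send_rows", "body": {"steps": [{"dp":[0,0,-15],"roll":0,"jaw":100},{"dp":[0,0,-45],"roll":0,"jaw":100},{"dp":[0,0,-85],"roll":0,"jaw":100},{"dp":[0,0,-125],"roll":0,"jaw":100},{"dp":[0,0,-150],"roll":0,"jaw":100}]}}

```text
time_s: 9.52
tcp_pos: [0.5749, -0.0376, 0.2562]
eef_rot: [-180.0, -0.2, 0.0]
contact_force: [-0.2, 0.1, -0.2]
gripper_width: 0.0877
gripper_force: 0.0
```

Run:
```python
from h import *
s=cap("side"); st=r.get_state(); print(st["tcp_pos"],st["contact_force"],st["gripper_width"])
a=cv2.resize(s["image"][160:260,300:390],None,fx=6,fy=6,interpolation=cv2.INTER_CUBIC)
cv2.imwrite("pics/end.png",a)
im=s["image"]
print([(v,im[v,345].tolist()) for v in range(206,228)])
def zat(v,u,y):
    o,d=ray(s,u,v); return (o+d*(y-o[1])/d[1])[2]
for v in range(216,226): print(v,round(zat(v,345,-.0375-.0251),4),round(zat(v,345,-.0375-.03),4))
```

```text
[ 0.57612822 -0.03772915  0.25924692] [1.84683544 0.04885443 4.20858392] 0.0877515813765614
[(206, [54, 112, 38]), (207, [55, 110, 40]), (208, [48, 109, 31]), (209, [52, 110, 38]), (210, [54, 111, 39]), (211, [56, 111, 38]), (212, [54, 112, 37]), (213, [54, 112, 41]), (214, [55, 112, 40]), (215, [53, 113, 34]), (216, [53, 110, 35]), (217, [54, 112, 39]), (218, [55, 112, 36]), (219, [134, 148, 149]), (220, [140, 150, 157]), (221, [134, 138, 145]), (222, [136, 136, 141]), (223, [129, 129, 136]), (224, [133, 131, 138]), (225, [135, 137, 141]), (226, [138, 138, 144]), (227, [136, 135, 141])]
216 0.0886 0.0909
217 0.0858 0.0881
218 0.0829 0.0852
219 0.08 0.0824
220 0.0772 0.0795
221 0.0743 0.0767
222 0.0714 0.0738
223 0.0685 0.0709
224 0.0656 0.068
225 0.0627 0.0652
```

View pics/end.png

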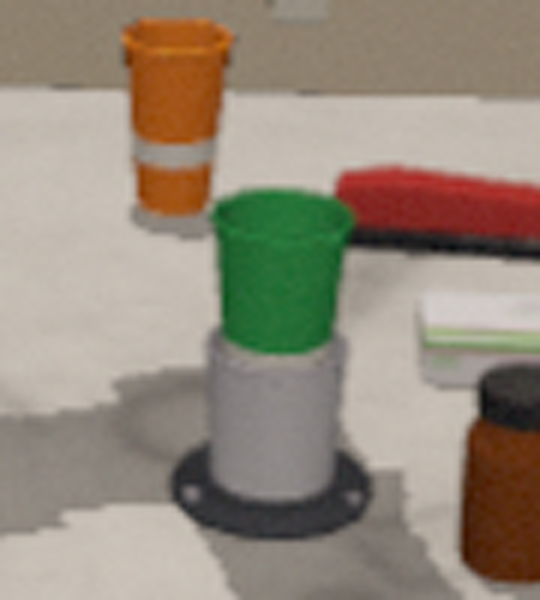

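The liner stands upright in the holder with its band at the rim (crop row ~352). The band top is at z ≈ 0.0815, so the foot is about 37 mm below the rim. The orange liner is untouched. I'll let the arm settle, then hand in.

Request:
{"method": "send_rows", "body": {"steps": [{"dp":[0,0,0],"roll":0,"jaw":100},{"dp":[0,0,0],"roll":0,"jaw":100},{"dp":[0,0,0],"roll":0,"jaw":100}]}}

```text
time_s: 9.95
tcp_pos: [0.5739, -0.0377, 0.2518]
eef_rot: [180.0, 0.1, 0.0]
contact_force: [0.1, 0.6, -0.2]
gripper_width: 0.0879
gripper_force: 0.0
```

```bash
python3 -c "
from plant import r
s=r.get_state();print(s['tcp_pos'],s['contact_force']);print(r.close_job())"
```

```text
[ 0.57388845 -0.03766106  0.25181125] [ 0.10117025  0.63691212 -0.17038185]
the job is handed in; nothing more can be done
None
```

The green liner is nested upright in the holder, its foot about 37 mm below the rim with the rim on the white band, and released; the orange liner was left standing, and the job was handed in at about 10 s.

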